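# Turn round the bench steriliser: unload, reload, shut it and start its cycle

### The arm

A 6-joint arm with a two-finger parallel gripper is mounted at the origin on the work surface. World frame = base frame: x ahead of the robot, y to its left, z up, the work surface at z = 0. Lengths are in m, angles in rad, forces in N, time in s.
With the tool pointing down it reaches from about 0.3 to 0.875 m from the base axis. Payload 6.4 kg.
Tool frame: the origin (TCP) lies at the very end of the fingers, on their centre line; the grasp point (between the pads) lies 19 mm behind it; z points along the fingers, y is the line along which they close (so a half turn about z gives the same grasp; the last joint's range is limited). The gripper opens to 88 mm and grips with 3 to 60 N. Pads are 18 mm wide; open, the fingers measure 123 mm over their backs; the gripper's body (75 mm by 187 mm) begins 45 mm behind the grasp point.
Start: joints at [-1.518, 0.181, 1.607, -0, 1.354, -0.206], TCP at [0.147, -0.556, 0.239] pointing down, gripper open.
Joint ranges: [-2.99, 2.99], [-0.89, 2.07], [0.3, 2.58], [-1.14, 4.28], [0, 2.63], [-3.12, 3.12]. Speed limits (rad/s): [2.57, 2.57, 3.01, 3.14, 3.14, 3.14].

### API

Orientations are given as a unit quaternion [w, x, y, z].
In Python, from bench import * gives the robot as it stands.
- The arm moves only by the tool move_arm, never from a script. Its argument "increments" is a list that holds one entry, the list of rows, each a list of 7 numbers: the closure, from -1 (fully open) to 1 (shut), so that 0 is half open, then the shift along the world's x, y, z in mm, then the turn, a rotation vector about the world's x, y, z in degrees. In form: [[[gripper, dx, dy, dz, wx, wy, wz], ...]]. A call has 1 to 10 rows; each row is the pose to reach, as a shift and turn from the pose commanded when the call began; what a row does not reach only later rows make up. A row lasts 1/8 s, in which the tool goes at most 62.5 mm and 10.7 degrees, less where a joint would pass 70% of its speed; a pose out of reach is approached as far as the arm can. A call with a gripper value outside its range is refused whole. The fingers move at their own pace and stop on an object; "force" is the grip in N (left out, the last holds). Time passes only in rows, so rows that repeat a pose let the fingers close. It gives the time, the measured TCP pose, the force, the opening and the grip force at its end, in the units of the state.
- get_state(): the state, without advancing time (a new reading comes with each control period).
- capture(name): name is "scene" or "top" or "wrist"; returns a dict with "pixels" (480x640x3 uint8, red, green, blue), "z_map" (480x640 float32, m along the optical axis (not along the pixel's ray), 0 where there is no reading), "intrinsics" (3x3 intrinsics, pixels), "rvec" (rotation vector, rad) and "tvec" (3), from world to camera coordinates, as OpenCV has them. Camera axes: x right, y down, z forward; pixel columns grow to the right and rows downward; lengths in m; the calibration is good to about 2 mm. The wrist camera is an equidistant fisheye: a pixel r from the principal point sees the ray r / f radians off the axis. A picture is of the moment at which its call begins.
- close_job(): hands the job in; it is judged then, once.
The state is a dict: "time_s": time; "q": joint angles; "joint_velocities": joint speeds; "joint_efforts": joint torques, N m; "eef_pos": TCP position; "orientation": TCP orientation; "ft_force": force on the tool from outside, world axes, zero at the start; "torque": the same for the moment, N m; "grip_width": finger opening in m; "finger_force": force on a finger pad.
Only numpy, scipy, OpenCV 4.12 (cv2) and the standard library are available. Lean on these libraries where they do the work, as an engineer would, in place of code of your own. Each camera call takes 0.05 s, during which the arm holds its last target. There are 200 camera calls.

### The job

Take the finished box (black bands) out of the open steriliser and set it down flat in the white tub, and lay every waiting instrument box (cream bands) flat on the chamber floor beside one another, handle up, none on top of another. With everything loaded, press the lid down until its catch clicks and it stays fully shut; only then guide the lever through its zigzag gate from off (grey dot) to fill (blue dot), leave it there for three seconds, and take it on to sterilise (red dot), right to the end of that slot. Do not knock over or shift the carton, the bottle and the jar standing by.

Things in the scene. Friction and masses are not known exactly. Their poses are not given: they have to be found in the camera images.
- steriliser: white bench steriliser, fixed. Origin: on the bench under the chamber's centre; x from its front (robot side) to its back, y to its left, z up. Open-topped chamber: inside 150 (x) x 276 (y) mm, floor at z = 35, rim at z = 105 mm; front and back walls 20, side walls 18 mm thick. On its right a console 190 (x) x 110 (y) mm, top at z = 105, centre line y = -211 mm, with the lever gate
- lid (a joint): lid hinge, rad: 0 fully shut, starts at 1.6 to 1.75 (standing up at the back, leaning back a little), stop at 1.8. Stiff: the lid stays where it is left (some 3 N at the handle moves it). In the last 0.06 rad it meets a sprung catch in the front rim: some 15 N down on the handle takes it past with a click and it stays at 0; unclicked it stands at 0.04 or more
- lid_handle (a point): middle of the lid's black handle: a round bar 14 mm thick, 120 mm long along the steriliser's y, 40 mm out from the lid's free edge, 230 mm from the hinge line, which runs along y through x = 95, z = 107 mm of the steriliser's frame. Lid upright: about 0.335 m up; shut: x = -135, z = 117 mm of that frame. The lid is 190 x 312 x 18 mm (26 mm in the middle)
- lever_knob (a point): centre of the black 32 mm ball knob on the control lever (10 mm rod). It moves on a sphere of 140 mm about a pivot at x = 0, y = -211, z = 25 mm of the steriliser's frame, kept by the gate, in straight runs through slot_off, gate_turn1, gate_turn2, slot_fill, gate_turn3, gate_turn4, slot_sterilise. Play 3.5 mm; needs 1 to 2 N, stays where left; starts 0 to 12 mm from slot_off
- slot_off (a point): point where the CENTRE of the black lever knob is with the lever at the end of the off slot (grey dot): the near end of the right-hand lane, 54.5 mm nearer than the gate's middle (directions of the steriliser's frame)
- gate_turn1 (a point): point where the CENTRE of the black lever knob is at the first turn: straight on (+x) from off, 33 mm; from here the gate runs to the left (+y) (directions of the steriliser's frame)
- gate_turn2 (a point): point where the CENTRE of the black lever knob is at the second turn: 40 mm to the left of gate_turn1, the near end of the left-hand lane, which is the fill slot (directions of the steriliser's frame)
- slot_fill (a point): point where the CENTRE of the black lever knob is in the middle of the fill slot (blue dot): the short left-hand lane, 44 mm long at the knob, between gate_turn2 and gate_turn3; anywhere in this lane is fill (directions of the steriliser's frame)
- gate_turn3 (a point): point where the CENTRE of the black lever knob is at the third turn: the far end of the left-hand lane; from here the gate runs back to the right (-y) (directions of the steriliser's frame)
- gate_turn4 (a point): point where the CENTRE of the black lever knob is at the fourth turn: 40 mm to the right of gate_turn3; from here the last lane runs on (+x) (directions of the steriliser's frame)
- slot_sterilise (a point): point where the CENTRE of the black lever knob is with the lever at the end of the sterilise slot (red dot): the far end of the right-hand lane, 33 mm beyond gate_turn4 (directions of the steriliser's frame)
- box_done: the finished instrument box with BLACK bands, same shape and handle as box_a, lying flat in the chamber at the start, its length along the steriliser's x. Origin: centre of the underside
- box_a: stainless instrument box with a CREAM band near each end (to be sterilised): 130 x 54 x 30 mm (x, y, z) on a recessed foot (lowest 12 mm, 106 x 32), about 220 g, weighted low, rigid. On top a dark strap handle along its length: bar 66 mm long (x), 12 mm thick (y), from 46 to 60 mm above the underside, air under it; pinch it across y from above. Origin: centre of the underside, z up. None if absent
- box_b: waiting instrument box with cream bands, like box_a; None if absent. Origin: centre of the underside
- box_c: waiting instrument box with cream bands, like box_a; None if absent. Origin: centre of the underside
- box_d: waiting instrument box with cream bands, like box_a; None if absent. Origin: centre of the underside
- bay0 (a point): point on the chamber floor at the centre of one of four equal bays marked by dark lines, 62 mm apart along the chamber's y; box lies in it with its length along the steriliser's x. Listed from left (bay0) to right (bay3, next to the lever)
- bay1 (a point): as bay0: the chamber floor in bay 2 from the left
- bay2 (a point): as bay0: the chamber floor in bay 3 from the left
- bay3 (a point): as bay0: the chamber floor in bay 4 from the left
- tub: white open plastic tub for finished boxes, fixed, outside 210 x 125 x 42 mm (x, y, z), walls and floor 5 mm. Origin: centre of the underside
- swab_carton: bystander: small white and blue carton 70 x 100 x 60 mm. Origin: centre of the underside
- rub_bottle: bystander: white bottle with a blue cap, diameter 52, height 130 mm. Origin: centre of the underside
- cotton_jar: bystander: glass jar with a steel cap, diameter 68, height 85 mm. Origin: centre of the underside
Things that resemble listed ones, but are neither listed nor needed, are in the scene too. Of the things that look like the tub, the smaller one is meant.

How it is judged:
On the way, in this order (a step that is already met when the one before it is completed fails the run):
1. with the lid still open, the finished box is flat in the tub and every waiting box flat on the chamber floor (x of box_a in the frame of steriliser between -0.055 and 0.055 m and y of box_a in the frame of steriliser between -0.125 and 0.125 m and z of box_a in the frame of steriliser between 0.027 and 0.043 m and angle between each of box_a, box_b, box_c, box_d, box_done's own z axis and vertical below 0.12 rad and x of box_b in the frame of steriliser between -0.055 and 0.055 m and y of box_b in the frame of steriliser between -0.125 and 0.125 m and z of box_b in the frame of steriliser between 0.027 and 0.043 m and x of box_c in the frame of steriliser between -0.055 and 0.055 m and y of box_c in the frame of steriliser between -0.125 and 0.125 m and z of box_c in the frame of steriliser between 0.027 and 0.043 m and x of box_d in the frame of steriliser between -0.055 and 0.055 m and y of box_d in the frame of steriliser between -0.125 and 0.125 m and z of box_d in the frame of steriliser between 0.027 and 0.043 m and x of box_done in the frame of tub between -0.06 and 0.06 m and y of box_done in the frame of tub between -0.05 and 0.05 m and z of box_done in the frame of tub between -0.003 and 0.013 m and linear speed of each of box_a, box_b, box_c, box_d, box_done below 0.03 m/s and value of joint lid above 0.3 rad), for 0.2 s.
2. the lid is pressed shut past its catch, the lever still in off (value of joint lid below 0.025 rad and x of box_a in the frame of steriliser between -0.055 and 0.055 m and y of box_a in the frame of steriliser between -0.125 and 0.125 m and z of box_a in the frame of steriliser between 0.027 and 0.043 m and angle between each of box_a, box_b, box_c, box_d's own z axis and vertical below 0.12 rad and x of box_b in the frame of steriliser between -0.055 and 0.055 m and y of box_b in the frame of steriliser between -0.125 and 0.125 m and z of box_b in the frame of steriliser between 0.027 and 0.043 m and x of box_c in the frame of steriliser between -0.055 and 0.055 m and y of box_c in the frame of steriliser between -0.125 and 0.125 m and z of box_c in the frame of steriliser between 0.027 and 0.043 m and x of box_d in the frame of steriliser between -0.055 and 0.055 m and y of box_d in the frame of steriliser between -0.125 and 0.125 m and z of box_d in the frame of steriliser between 0.027 and 0.043 m and x of lever_knob in the frame of slot_off below 0.02 m), for 0.2 s.
3. the lever is in the fill slot for two seconds, lid shut (y of lever_knob in the frame of slot_fill above -0.01 m and value of joint lid below 0.025 rad), for 2 s.
4. the lever is at the end of the sterilise slot, lid shut (x of lever_knob in the frame of slot_sterilise above -0.014 m and y of lever_knob in the frame of slot_sterilise below 0.012 m and value of joint lid below 0.025 rad), for 0.2 s.
At the end, for the whole second after the job is handed in: Lid caught shut (joint below 0.025 rad), lever knob within 14 mm of the far end of the sterilise slot, every waiting box that is present flat on the chamber floor (within 8 mm of floor height, tilt below 0.12 rad), the finished box flat on the tub's floor (same tolerances), all at rest (all of step 4 and x of box_a in the frame of steriliser between -0.055 and 0.055 m and y of box_a in the frame of steriliser between -0.125 and 0.125 m and z of box_a in the frame of steriliser between 0.027 and 0.043 m and angle between each of box_a, box_b, box_c, box_d, box_done's own z axis and vertical below 0.12 rad and x of box_b in the frame of steriliser between -0.055 and 0.055 m and y of box_b in the frame of steriliser between -0.125 and 0.125 m and z of box_b in the frame of steriliser between 0.027 and 0.043 m and x of box_c in the frame of steriliser between -0.055 and 0.055 m and y of box_c in the frame of steriliser between -0.125 and 0.125 m and z of box_c in the frame of steriliser between 0.027 and 0.043 m and x of box_d in the frame of steriliser between -0.055 and 0.055 m and y of box_d in the frame of steriliser between -0.125 and 0.125 m and z of box_d in the frame of steriliser between 0.027 and 0.043 m and x of box_done in the frame of tub between -0.06 and 0.06 m and y of box_done in the frame of tub between -0.05 and 0.05 m and z of box_done in the frame of tub between -0.003 and 0.013 m and linear speed of each of box_a, box_b, box_c, box_d, box_done below 0.03 m/s); the robot touches nothing.
It fails at once if the carton is knocked over or pushed more than 25 mm (distance of swab_carton from where it was at the start of the episode above 0.025 m or angle between swab_carton's own z axis and vertical above 0.5 rad).
It fails at once if the bottle is knocked over or pushed more than 25 mm (distance of rub_bottle from where it was at the start of the episode above 0.025 m or angle between rub_bottle's own z axis and vertical above 0.5 rad).
It fails at once if the jar is knocked over or pushed more than 25 mm (distance of cotton_jar from where it was at the start of the episode above 0.025 m or angle between cotton_jar's own z axis and vertical above 0.5 rad).
Of box_a, box_b, box_c, box_d only 2 to 4 are there at a start; the rules pass over those that are not, and their reading is None.
At some moment in a run one of box_a, box_b, box_c, box_d, box_done may be knocked a few centimetres aside while the robot is not near it.
Once in a run the grip may slacken for a moment while it holds something.
It also fails if it takes over 210 s, if anything falls off the work surface, if the arm or the gripper's body presses on something with over 40 N, if the wrist force passes 120 N, or if a joint passes its speed limit or range.

## Working session

There is one attempt and no reset: what is moved stays moved. The work goes in short steps, Python scripts to look and compute and a tool call to move; the robot and the scene stay as the last step left them, time stands still between calls to the robot, and variables do not carry over. Pictures are saved under pics/ and viewed, at most 14 in all, crops included, and the job is handed in when it is done.

Besides the shell and the picture viewer there is one more tool, called after "Emit:" as name([rows], argument=value, ...), one row to a line, values as JSON. move_arm: Moves the arm, as the interface text tells. Its arguments: {"type":"object","properties":{"increments":{"type":"array","items":{"type":"array","items":{"type":"array","items":{"type":"number"}}}},"force":{"type":"number"}},"required":["increments"]}

```bash
ls; mkdir -p pics
cat > h.py <<'E'
from bench import *
import numpy as np, cv2
def cap(n):
    c=capture(n); c['K']=np.array(c['intrinsics']); c['R']=cv2.Rodrigues(np.array(c['rvec'],float))[0]; c['t']=np.array(c['tvec'],float).ravel(); return c
def save(c,name): cv2.imwrite('pics/'+name,c['pixels'][:,:,::-1])
def cloud(c):
    # world xyz for each pixel from z_map (pinhole)
    K=c['K'];v,u=np.mgrid[0:480,0:640];z=c['z_map']
    P=np.stack([(u-K[0,2])/K[0,0]*z,(v-K[1,2])/K[1,1]*z,z],-1)
    W=(P-c['t'])@c['R']; W[z==0]=np.nan; return W
E
python3 - <<'E'
from h import *
for n in('scene','top'):
    c=cap(n);save(c,n+'0.png');print(n,c['K'].tolist(),(-c['R'].T@c['t']).round(3))
    np.savez('/tmp/'+n+'0.npz',**c)
print(get_state())
E
```

```text
pics
scene [[553.193927001649, 0.0, 322.1115796043125], [0.0, 553.193927001649, 248.2209586206472], [0.0, 0.0, 1.0]] [1.206 0.631 1.283]
top [[566.6535557394106, 0.0, 326.9159692117409], [0.0, 566.6535557394106, 243.216054420649], [0.0, 0.0, 1.0]] [ 0.24  -0.114  1.606]
{'time_s': 0.1, 'q': array([-1.51828542e+00,  1.81422487e-01,  1.60785969e+00, -3.80975309e-05,
        1.35381988e+00, -2.06294752e-01]), 'joint_velocities': array([-0.00072885, -0.00260773, -0.00061619,  0.00083657, -0.00204085,
        0.00113278]), 'joint_efforts': array([ 2.99998464e-04, -4.34819698e+01, -3.42696726e+01,  7.04387133e-02,
        3.39767081e-02, -4.15289708e-05]), 'eef_pos': array([ 0.14714095, -0.55537276,  0.23794848]), 'orientation': array([-7.53901907e-04,  9.91638317e-01,  1.29046031e-01,  3.94293395e-05]), 'ft_force': array([ 0.5369918 ,  0.43675152, -0.00462611]), 'torque': array([ 0.01411274, -0.02540781, -0.01908316]), 'finger_force': 0.0, 'grip_width': 0.0880592297822514}
```

View pics/scene0.png

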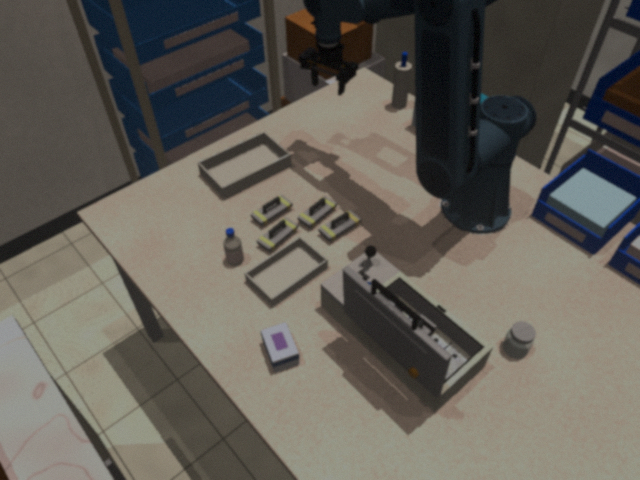

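View pics/top0.png

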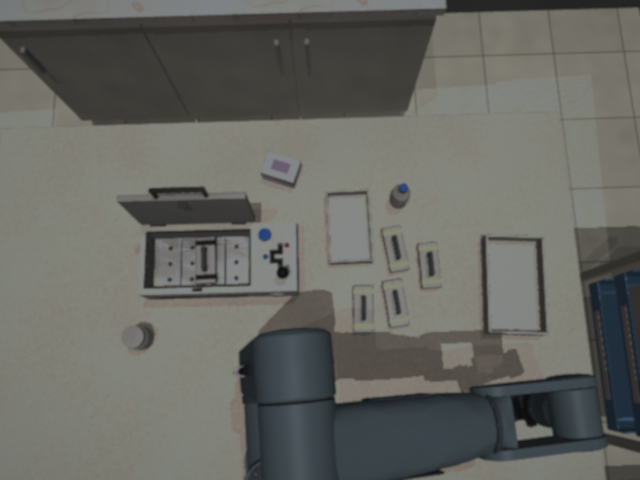

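The scene view shows the open steriliser (bottom right), four cream-banded boxes and two tubs. In the top view the chamber is around (205,258), the done box at (205,258), the knob at (282,271), the small tub at (348,228), and the waiting boxes at (395,248), (429,264), (363,308) and (396,302). The carton is at (281,168), the bottle at (400,195) and the jar at (137,336).

```bash
cat > m.py <<'E'
from h import *
def comps(M,lo=10):
    n,l,s,c=cv2.connectedComponentsWithStats(M.astype(np.uint8),connectivity=8)
    return [(l==i) for i in range(1,n) if s[i,4]>=lo]
def rect(P):
    (cx,cy),(w,h),a=cv2.minAreaRect((P[:,:2]*1000).astype(np.float32))
    if w<h: w,h,a=h,w,a+90
    return [round(float(x),1) for x in (cx,cy,w,h,(a+90)%180-90)]
E
python3 - <<'E'
from m import *
c=dict(np.load('/tmp/top0.npz'));W=cloud(c);z=W[...,2]
print('table z',np.nanmedian(z[380:420,100:200]))
u=np.arange(640)[None,:];
print('row profile z through knob/console col 250 & chamber col 230,205; ')
for col in (205,230,250,290): print(col,[(r,round(float(z[r,col])*1000)) for r in range(180,305,4)])
def rep(lo,hi,box,name,mn=10):
    r0,r1,c0,c1=box
    M=np.zeros(z.shape,bool);M[r0:r1,c0:c1]=((z>lo)&(z<hi))[r0:r1,c0:c1]
    for m in comps(M,mn):
        P=W[m];v,uu=np.nonzero(m);print(name,m.sum(),'px',uu.mean().round(),v.mean().round(),'z',np.median(P[:,2]).round(4),'rect',rect(P),'mean',P[:,:2].mean(0).round(4)*1000)
rep(.097,.112,(215,305,130,305),'rim',20)
rep(.033,.05,(180,275,320,378),'tub')
rep(.02,.036,(215,340,345,450),'boxtop',30)
rep(.045,.07,(215,340,345,450),'handle',5)
rep(.03,.07,(140,190,255,305),'carton')
rep(.07,.15,(175,215,385,415),'bottle')
rep(.05,.11,(315,355,115,160),'jar')
rep(.12,.2,(240,290,262,300),'knob')
rep(.083,.098,(230,290,150,250),'donehandle',5)
E
```

```text
table z -8.629526513769553e-05
row profile z through knob/console col 250 & chamber col 230,205; Traceback (most recent call last):
  File "<stdin>", line 6, in <module>
ValueError: cannot convert float NaN to integer
```

Run:
```python
from h import *
c=dict(np.load('/tmp/top0.npz'))
im=c['pixels'][:,:,::-1]
a=cv2.resize(im[180:310,110:310],None,fx=4,fy=4,interpolation=cv2.INTER_CUBIC)
cv2.imwrite('pics/ster.png',cv2.convertScaleAbs(a,alpha=1.5))
```

```text
(no output)
```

View pics/ster.png

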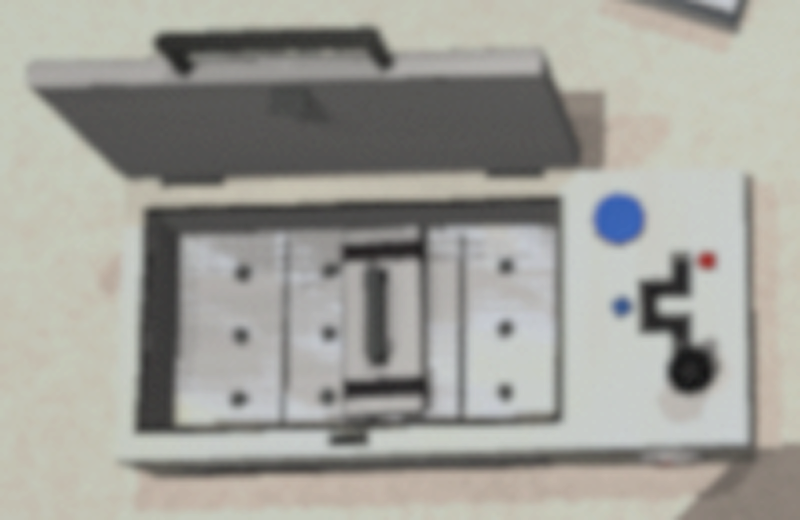

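Zoomed steriliser: the done box (black bands) stands at crop (383,325), the knob is at crop (690,368) in the off slot, the gate is clear, and the frame is turned about 1–2°.

```bash
cat >> m.py <<'E'
def rep(W,lo,hi,box,name,mn=10):
    z=W[...,2];r0,r1,c0,c1=box
    M=np.zeros(z.shape,bool);M[r0:r1,c0:c1]=((z>lo)&(z<hi))[r0:r1,c0:c1]
    for m in comps(M,mn):
        P=W[m];v,uu=np.nonzero(m);print(name,m.sum(),'px',uu.mean().round(),v.mean().round(),'z',np.median(P[:,2]).round(4),'rect',rect(P),'mean',(P[:,:2].mean(0)*1000).round(1))
E
python3 - <<'E'
from m import *
c=dict(np.load('/tmp/top0.npz'));W=cloud(c)
def R(*a): rep(W,*a)
R(.097,.112,(215,305,130,305),'rim',20)
R(.033,.05,(180,275,320,378),'tub')
R(.02,.036,(215,340,345,450),'boxtop',30)
R(.045,.07,(215,340,345,450),'handle',5)
R(.03,.07,(140,190,255,305),'carton')
R(.07,.15,(175,215,385,415),'bottle')
R(.05,.11,(315,355,115,160),'jar')
R(.125,.2,(240,290,262,300),'knob')
R(.083,.103,(235,285,190,222),'donehandle',5)
R(.055,.075,(235,285,180,230),'donetop',5)
R(.2,.4,(180,225,110,260),'lid',5)
# blue/red dots
hsv=cv2.cvtColor(c['pixels'],cv2.COLOR_RGB2HSV)
print('nan frac',np.isnan(W[...,2]).mean())
for nm,(lo,hi) in dict(blue=(100,130),red=(170,180),red2=(0,8)).items():
    M=(hsv[...,0]>=lo)&(hsv[...,0]<=hi)&(hsv[...,1]>110);K=np.zeros_like(M);K[220:285,258:300]=M[220:285,258:300]
    for m in comps(K,2):
        print(nm,m.sum(),(np.nanmean(W[m],0)*1000).round(1),np.argwhere(m).mean(0).round(1))
E
```

```text
rim 5013 px 234.0 258.0 z 0.1051 rect [535.7, 168.1, 423.4, 194.3, 89.8] mean [532.2 123.7]
tub 454 px 349.0 225.0 z 0.0412 rect [628.7, -192.3, 212.1, 125.6, 0.9] mean [ 630.8 -193.7]
boxtop 716 px 395.0 249.0 z 0.03 rect [560.4, -321.9, 133.4, 57.2, 8.5] mean [ 558.  -320.6]
boxtop 746 px 428.0 265.0 z 0.0302 rect [510.5, -415.1, 131.8, 56.5, 1.5] mean [ 508.3 -413.4]
boxtop 768 px 395.0 303.0 z 0.0302 rect [406.3, -313.3, 131.7, 56.8, 6.5] mean [ 404.8 -312.5]
boxtop 755 px 362.0 309.0 z 0.0301 rect [391.9, -222.4, 128.4, 54.0, -2.4] mean [ 390.6 -221.3]
handle 113 px 396.0 247.0 z 0.0599 rect [559.9, -321.6, 65.3, 13.2, 8.6] mean [ 558.7 -320.8]
handle 111 px 430.0 263.0 z 0.0596 rect [509.0, -414.7, 65.1, 13.2, 1.3] mean [ 509.4 -414.1]
handle 116 px 396.0 302.0 z 0.0601 rect [406.1, -313.5, 65.7, 13.4, 6.2] mean [ 405.5 -312.9]
handle 119 px 363.0 308.0 z 0.0587 rect [392.0, -221.7, 64.4, 11.5, -2.6] mean [ 391.5 -221.5]
carton 929 px 280.0 168.0 z 0.0593 rect [804.3, -1.2, 103.8, 73.5, 70.6] mean [800.5  -1.5]
bottle 274 px 401.0 193.0 z 0.0939 rect [705.4, -339.0, 50.5, 45.0, 68.4] mean [ 702.5 -337.4]
jar 542 px 134.0 337.0 z 0.0831 rect [333.4, 395.0, 64.3, 62.8, -2.0] mean [331.9 391. ]
knob 117 px 282.0 273.0 z 0.1637 rect [480.1, -8.3, 28.9, 28.7, -2.3] mean [479.   -8.8]
donehandle 116 px 203.0 258.0 z 0.0935 rect [538.2, 209.2, 68.1, 12.6, 1.3] mean [536.8 209. ]
donetop 37 px 193.0 235.0 z 0.0623 rect [609.3, 239.8, 81.4, 3.6, 89.3] mean [609.2 245. ]
donetop 6 px 214.0 235.0 z 0.0599 rect [608.5, 187.9, 14.8, 0.8, 84.9] mean [608.6 187.6]
donetop 829 px 205.0 261.0 z 0.0646 rect [537.9, 210.3, 132.8, 57.3, 1.3] mean [535.3 209.1]
lid 2850 px 183.0 201.0 z 0.2864 rect [642.4, 221.7, 312.5, 38.9, -89.2] mean [643.2 219.4]
nan frac 0.003841145833333333
blue 100 [594.  40. 113.] [234.1 264.3]
blue 4 [534.4  39.4 105.7] [256.2 265. ]
red2 6 [563.7 -18.3 107. ] [244.8 286.2]
```

Run:
```python
from m import *
c=dict(np.load('/tmp/top0.npz'));W=cloud(c);z=W[...,2]
M=np.zeros(z.shape,bool);M[215:305,130:305]=((z>.099)&(z<.111))[215:305,130:305]
def fit(P,ax):  # ax: 0 -> x as fn of y
    a=P[:,1-ax];b=P[:,ax];k=np.ones(len(a),bool)
    for _ in range(4):
        p=np.polyfit(a[k],b[k],1);r=b-np.polyval(p,a);k=abs(r)<max(.0015,2*r[k].std()) if _<1 else abs(r)<.003
    return p
fr=np.array([W[np.nonzero(M[:,u])[0].max(),u] for u in range(150,295)])
p=fit(fr,0);print('front outer x=',p, 'yaw deg',-np.degrees(np.arctan(p[0])))
rt=np.array([W[v,np.nonzero(M[v])[0].max()] for v in range(230,290)]);q=fit(rt,1);print('right outer y=',q,np.degrees(np.arctan(q[0])))
# inner: floor mask z<.095 inside
inn=[];inb=[]
for u in range(160,240):
    col=np.nonzero(M[:,u])[0]; lo=col[col>270].min(); hi=col[col<240]; inn.append(W[lo,u]); 
    if len(hi): inb.append(W[hi.max(),u])
print('front inner',fit(np.array(inn),0), 'back inner',fit(np.array(inb),0))
il=[];ir=[]
for v in range(245,280):
    r=np.nonzero(M[v])[0]; il.append(W[v,r[r<170].max()]); ir.append(W[v,r[r>235].min()])
print('left inner',fit(np.array(il),1),'right inner',fit(np.array(ir),1))
```

```text
front outer x= [0.00560733 0.43920251] yaw deg -0.3212728710736941
right outer y= [ 0.00204552 -0.04335339] 0.11719928109483188
front inner [0.00304246 0.45860524] back inner [0.00578151 0.6079078 ]
left inner [-0.0066252   0.36308941] right inner [-0.00651156  0.08557313]
```

Emit:
move_arm([
  [[0,50,100,0,0,0,-5],[0,100,200,0,0,0,-10],[0,150,300,0,0,0,-13.5],[0,250,500,0,0,0,-13.5],[0,250,500,0,0,0,-13.5],[0,250,500,0,0,0,-13.5],[0,250,500,0,0,0,-13.5],[0,250,500,0,0,0,-13.5],[0,250,500,0,0,0,-13.5],[0,250,500,0,0,0,-13.5]],
], force=30)

```text
time_s: 1.35
eef_pos: [0.3978, -0.0519, 0.2385]
orientation: [-0.001, 1.0, 0.016, -0.0]
ft_force: [-0.1, -0.1, -0.0]
grip_width: 0.0438
finger_force: 0.0
```

Emit:
move_arm([
  [[0,70,130,0,0,0,0],[0,140,262,0,0,0,0],[0,140,262,-50,0,0,0],[0,140,262,-50,0,0,0],[0,140,262,-50,0,0,0],[0,140,262,-50,0,0,0],[0,140,262,-50,0,0,0],[0,140,262,-50,0,0,0],[0,140,262,-50,0,0,0],[0,140,262,-50,0,0,0]],
])

```text
time_s: 2.6
eef_pos: [0.5373, 0.2055, 0.1894]
orientation: [-0.0, 1.0, 0.011, 0.001]
ft_force: [0.6, -0.6, -0.2]
grip_width: 0.0441
finger_force: 0.0
```

Run:
```python
from h import *
s=get_state();print(s['eef_pos'],s['orientation'],s['q'].round(3),s['ft_force'])
```

```text
[0.53733504 0.20549754 0.18937162] [-5.58347729e-05  9.99938189e-01  1.11063512e-02  5.13060776e-04] [ 0.159  0.229  1.654 -0.     1.258  1.708] [ 0.62857818 -0.56150203 -0.21525169]
```

Emit:
move_arm([
  [[0,1,4,-50,0,0,0],[0,1,4,-90,0,0,0],[0,1,4,-117,0,0,0],[0,1,4,-117,0,0,0],[0,1,4,-117,0,0,0],[1,1,4,-117,0,0,0],[1,1,4,-117,0,0,0],[1,1,4,-117,0,0,0],[1,1,4,-117,0,0,0],[1,1,4,-117,0,0,0]],
])

```text
time_s: 3.85
eef_pos: [0.5384, 0.2104, 0.0721]
orientation: [-0.0, 1.0, 0.012, 0.0]
ft_force: [-0.2, 1.2, 3.2]
grip_width: 0.0118
finger_force: 30.0
```

Emit:
move_arm([
  [[1,0,0,20,0,0,0],[1,0,0,70,0,0,0],[1,0,0,128,0,0,0],[1,0,0,128,0,0,0],[1,0,0,128,0,0,0]],
])

```text
time_s: 4.47
eef_pos: [0.5377, 0.21, 0.1997]
orientation: [0.0, 1.0, 0.012, -0.0]
ft_force: [-0.6, 0.3, -2.5]
grip_width: 0.0114
finger_force: 30.0
```

Run:
```python
from m import *
s=get_state();print(s['eef_pos'],s['orientation'],s['grip_width'],s['ft_force'])
c=cap('wrist');save(c,'w1.png')
```

```text
[0.53768072 0.20998308 0.19974174] [ 9.66250575e-05  9.99932784e-01  1.15928342e-02 -1.57305016e-04] 0.011408778212580966 [-0.61622531  0.29080589 -2.51476523]
```

View pics/w1.png

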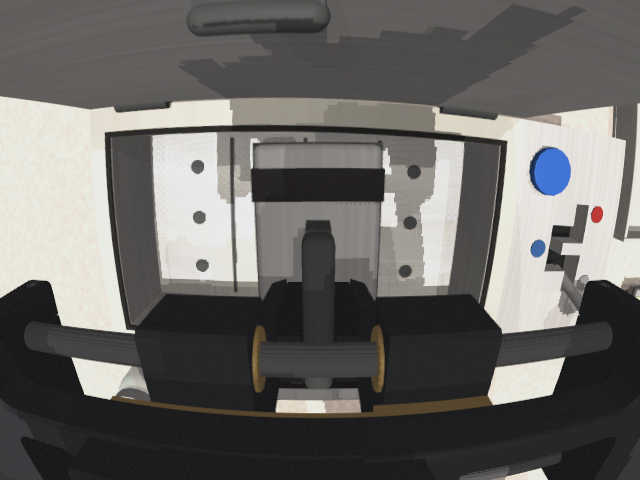

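The wrist view shows the black-banded box hanging straight in the fingers at about (318,250).

Emit:
move_arm([
  [[1,0,0,30,0,0,0],[1,13,-57,30,0,0,0],[1,26,-115,30,0,0,0],[1,39,-172,30,0,0,0],[1,52,-230,30,0,0,0],[1,65,-287,30,0,0,0],[1,78,-345,30,0,0,0],[1,91,-402,20,0,0,0],[1,91,-402,-40,0,0,0],[1,91,-402,-40,0,0,0]],
], force=45)

```text
time_s: 5.78
eef_pos: [0.6239, -0.1901, 0.1515]
orientation: [-0.004, 1.0, 0.011, -0.007]
ft_force: [-0.4, 0.1, -1.3]
grip_width: 0.0117
finger_force: 44.9
```

Emit:
move_arm([
  [[1,0,0,-50,0,0,0],[1,0,0,-95,0,0,0],[1,0,0,-112,0,0,0],[1,0,0,-116,0,0,0],[1,0,0,-116,0,0,0],[1,0,0,-116,0,0,0]],
])

```text
time_s: 6.52
eef_pos: [0.6301, -0.1917, 0.046]
orientation: [0.0, 1.0, 0.012, 0.001]
ft_force: [-3.2, 1.6, 5.4]
grip_width: 0.0114
finger_force: 45.0
```

Emit:
move_arm([
  [[0,0,0,0,0,0,0],[0,0,0,0,0,0,0],[0,0,0,0,0,0,0],[0,0,0,50,0,0,0],[0,0,0,110,0,0,0],[0,-50,0,170,0,0,0],[0,-100,0,190,0,0,0],[0,-100,0,190,0,0,0]],
])

```text
time_s: 7.52
eef_pos: [0.5281, -0.1923, 0.2366]
orientation: [0.001, 1.0, 0.011, 0.002]
ft_force: [0.2, 0.1, -0.8]
grip_width: 0.0438
finger_force: 0.0
```

```bash
cat >> m.py <<'E'
def look(tag):
    c=cap('top');save(c,tag+'.png');W=cloud(c);s=get_state();print(s['eef_pos'],s['time_s'])
    z=W[...,2].copy()
    # pixels whose xy in work area, exclude robot by z
    rep(W,.045,.0615,(150,345,320,480),'handle',25)
    rep(W,.02,.036,(150,345,320,480),'boxtop',150)
    rep(W,.083,.103,(236,283,155,246),'inside',25)
    return c,W
E
python3 -c "
from m import *
c,W=look('top2')"
```

```text
[ 0.52863465 -0.19226828  0.23558719] 7.575
handle 34 px 397.0 202.0 z 0.0538 rect [693.2, -332.1, 49.8, 19.5, 62.5] mean [ 690.  -331.1]
handle 36 px 397.0 253.0 z 0.0578 rect [543.8, -323.7, 31.7, 11.9, 10.0] mean [ 540.1 -324.5]
handle 81 px 431.0 264.0 z 0.0581 rect [509.0, -415.1, 63.9, 13.2, 1.6] mean [ 507.7 -414.5]
handle 72 px 396.0 303.0 z 0.0586 rect [406.5, -313.2, 65.4, 12.1, 6.5] mean [ 402.  -312.9]
handle 86 px 363.0 308.0 z 0.058 rect [392.0, -221.6, 64.7, 11.3, -2.5] mean [ 391.8 -221.2]
boxtop 463 px 398.0 255.0 z 0.0299 rect [561.0, -321.4, 132.6, 56.6, 8.4] mean [ 540.1 -328.5]
boxtop 734 px 428.0 265.0 z 0.0298 rect [510.3, -414.9, 132.4, 56.8, 0.9] mean [ 508.3 -413.7]
boxtop 755 px 395.0 304.0 z 0.0303 rect [406.1, -313.4, 131.5, 56.5, 6.7] mean [ 404.  -312.5]
boxtop 748 px 362.0 309.0 z 0.03 rect [392.4, -222.3, 129.0, 53.9, -2.5] mean [ 391.4 -221.7]
```

View pics/top2.png

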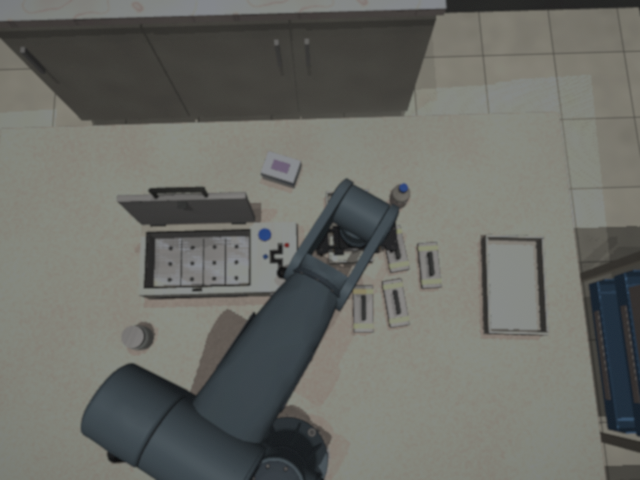

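The top view shows an empty chamber and four unmoved waiting boxes; the tub is hidden by the wrist.

Emit:
move_arm([
  [[0,-50,-10,0,0,0,-3.8],[0,-100,-22,0,0,0,-3.8],[0,-137,-29,-30,0,0,-3.8],[0,-137,-29,-80,0,0,-3.8],[0,-137,-29,-130,0,0,-3.8],[0,-137,-29,-150,0,0,-3.8],[0,-137,-29,-150,0,0,-3.8],[0,-137,-29,-185,0,0,-3.8],[0,-137,-29,-199,0,0,-3.8],[0,-137,-29,-199,0,0,-3.8]],
])

```text
time_s: 8.82
eef_pos: [0.3921, -0.2206, 0.0344]
orientation: [-0.001, 1.0, -0.021, -0.001]
ft_force: [-0.3, 0.9, 0.5]
grip_width: 0.0444
finger_force: 0.0
```

Emit:
move_arm([
  [[0,0,0,0,0,0,0],[1,0,0,0,0,0,0],[1,0,0,0,0,0,0],[1,0,0,0,0,0,0],[1,0,0,0,0,0,0],[1,0,0,0,0,0,0],[1,0,0,30,0,0,0],[1,0,0,85,0,0,0],[1,0,0,145,0,0,0],[1,0,0,165,0,0,0]],
])

```text
time_s: 10.07
eef_pos: [0.3933, -0.2218, 0.2032]
orientation: [0.002, 1.0, -0.021, 0.002]
ft_force: [-0.1, 0.6, -2.9]
grip_width: 0.0112
finger_force: 45.0
```

Run:
```python
from m import *
s=get_state();print(s['eef_pos'],s['orientation'],s['grip_width'],s['ft_force'])
c,W=look('top3')
rep(W,.033,.05,(180,275,320,378),'tub')
rep(W,.05,.075,(190,265,325,375),'done',20)
```

```text
[ 0.39331187 -0.22181354  0.20317943] [ 0.00176583  0.99976545 -0.02149486  0.00197673] 0.011243653722855127 [-0.08837551  0.59852708 -2.86263316]
[ 0.39371792 -0.2221419   0.20425811] 10.125
handle 27 px 395.0 202.0 z 0.0538 rect [692.2, -326.7, 41.3, 12.1, 52.6] mean [ 691.1 -326.7]
handle 79 px 396.0 246.0 z 0.0585 rect [560.1, -321.5, 65.4, 13.0, 8.6] mean [ 560.3 -320.3]
handle 80 px 430.0 264.0 z 0.0577 rect [509.9, -414.5, 66.1, 12.5, 1.6] mean [ 507.8 -414.1]
boxtop 434 px 348.0 228.0 z 0.0328 rect [625.5, -191.8, 133.3, 55.9, 1.6] mean [ 623.4 -191.1]
boxtop 691 px 395.0 249.0 z 0.0299 rect [560.8, -321.5, 132.2, 56.3, 8.4] mean [ 559.9 -320.9]
boxtop 731 px 428.0 265.0 z 0.03 rect [510.4, -414.9, 131.9, 57.2, 1.9] mean [ 508.3 -413.3]
boxtop 197 px 399.0 321.0 z 0.0296 rect [358.5, -319.6, 55.2, 35.0, -84.3] mean [ 356.  -321.9]
tub 381 px 346.0 220.0 z 0.0413 rect [629.6, -192.2, 212.6, 125.4, 0.9] mean [ 646.4 -185.7]
tub 523 px 348.0 228.0 z 0.0368 rect [624.3, -191.6, 131.0, 55.4, 1.5] mean [ 622. -191.]
done 105 px 349.0 225.0 z 0.0646 rect [623.8, -191.7, 65.3, 12.2, 1.7] mean [ 623.1 -191.5]
```

Emit:
move_arm([
  [[1,14,53,27,0,0,1],[1,28,107,27,0,0,2.1],[1,43,161,27,0,0,2.1],[1,57,215,27,0,0,2.1],[1,71,268,27,0,0,2.1],[1,85,322,27,0,0,2.1],[1,100,376,27,0,0,2.1],[1,114,430,27,0,0,2.1],[1,128,484,27,0,0,2.1],[1,142,537,27,0,0,2.1]],
])

```text
time_s: 11.38
eef_pos: [0.5334, 0.3178, 0.2244]
orientation: [0.001, 1.0, -0.003, -0.001]
ft_force: [0.7, -1.5, -2.5]
grip_width: 0.0111
finger_force: 45.0
```

Emit:
move_arm([
  [[1,0,0,0,0,0,0],[1,0,0,-40,0,0,0],[1,0,0,-75,0,0,0],[1,0,0,-75,0,0,0],[1,0,0,-75,0,0,0]],
])

```text
time_s: 12.0
eef_pos: [0.5346, 0.3158, 0.1524]
orientation: [-0.0, 1.0, -0.004, 0.0]
ft_force: [-0.5, 0.4, -2.8]
grip_width: 0.0112
finger_force: 45.0
```

Run:
```python
from m import *
s=get_state();print(s['eef_pos'],s['orientation'],s['grip_width'],s['ft_force'])
c=cap('wrist');save(c,'w2.png')
```

```text
[0.53458858 0.31575418 0.15241082] [-3.35258012e-05  9.99993677e-01 -3.54842109e-03  2.30510107e-04] 0.011207789568991884 [-0.54111466  0.37630877 -2.81423034]
```

View pics/w2.png

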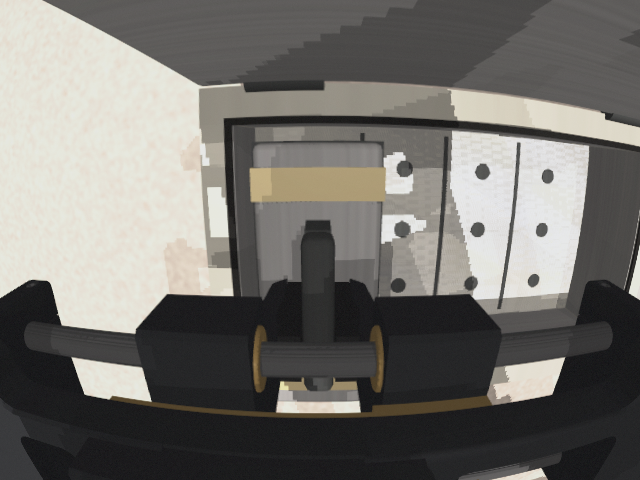

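The wrist view shows the cream-banded box over bay 0, clear of the left and back walls (its left edge at column 255, the wall at 240).

Emit:
move_arm([
  [[1,0,0,-30,0,0,0],[1,0,0,-60,0,0,0],[1,0,0,-78,0,0,0],[1,0,0,-81,0,0,0],[1,0,0,-82,0,0,0],[1,0,0,-82,0,0,0]],
])

```text
time_s: 12.8
eef_pos: [0.5351, 0.3165, 0.071]
orientation: [-0.0, 1.0, -0.003, 0.001]
ft_force: [0.2, -0.9, -1.9]
grip_width: 0.0109
finger_force: 45.0
```

Emit:
move_arm([
  [[0.32,0,0,0,0,0,0],[0.32,0,0,0,0,0,0],[0.32,0,0,0,0,0,0],[0.32,0,0,40,0,0,0],[0.32,0,0,90,0,0,0],[0.32,0,-20,150,0,0,0],[0,0,-70,160,0,0,0],[0,0,-130,160,0,0,0],[0,0,-190,160,0,0,0],[0,0,-250,160,0,0,0]],
])

```text
time_s: 14.05
eef_pos: [0.534, 0.0644, 0.2302]
orientation: [0.0, 1.0, -0.003, 0.001]
ft_force: [0.3, -0.8, 0.7]
grip_width: 0.0441
finger_force: 0.0
```

Emit:
move_arm([
  [[0,-30,-50,0,0,0,0],[0,-60,-100,0,0,0,0],[0,-60,-100,0,0,0,0],[0,-60,-100,0,0,0,0]],
])

```text
time_s: 14.55
eef_pos: [0.4746, -0.0338, 0.2301]
orientation: [-0.0, 1.0, -0.004, 0.001]
ft_force: [0.0, 0.7, -0.2]
grip_width: 0.0442
finger_force: 0.0
```

```bash
python3 -c "
from m import *
c,W=look('top4')
rep(W,.05,.075,(236,283,155,246),'intop',25)"
```

```text
[ 0.4746852  -0.03325979  0.23003892] 14.6
handle 32 px 396.0 202.0 z 0.0527 rect [692.6, -332.0, 49.7, 18.5, 63.1] mean [ 691.1 -330.6]
handle 76 px 396.0 247.0 z 0.0583 rect [560.3, -321.3, 65.3, 12.4, 9.1] mean [ 559.5 -320.5]
handle 26 px 430.0 259.0 z 0.0567 rect [522.0, -414.7, 17.9, 13.0, -1.0] mean [ 521.  -414.4]
handle 45 px 431.0 270.0 z 0.0575 rect [492.1, -415.2, 30.4, 12.0, 0.1] mean [ 491.9 -414.6]
handle 79 px 396.0 302.0 z 0.0576 rect [406.5, -313.4, 64.1, 12.1, 6.1] mean [ 405.6 -313.2]
boxtop 479 px 348.0 229.0 z 0.0329 rect [625.7, -191.9, 132.6, 55.8, 1.5] mean [ 621.1 -190.6]
boxtop 709 px 394.0 249.0 z 0.0301 rect [560.3, -321.7, 131.9, 56.6, 8.7] mean [ 557.8 -320.5]
boxtop 746 px 428.0 266.0 z 0.03 rect [510.1, -415.1, 133.0, 56.4, 2.2] mean [ 508.  -413.2]
boxtop 777 px 395.0 303.0 z 0.03 rect [406.5, -313.7, 132.1, 56.9, 7.0] mean [ 404.7 -312.6]
inside 120 px 164.0 261.0 z 0.094 rect [534.0, 314.9, 64.6, 13.8, -2.7] mean [533.4 314.6]
intop 40 px 167.0 236.0 z 0.0581 rect [609.6, 311.9, 76.4, 3.7, -89.2] mean [609.4 317.6]
intop 783 px 168.0 261.0 z 0.0646 rect [540.5, 316.1, 125.0, 57.6, -0.0] mean [538.1 312.8]
```

Emit:
move_arm([
  [[0,-15,-60,0,0,0,4],[0,-30,-120,0,0,0,6.8],[0,-45,-180,0,0,0,6.8],[0,-60,-240,0,0,0,6.8],[0,-68,-280,-40,0,0,6.8],[0,-68,-280,-100,0,0,6.8],[0,-68,-280,-145,0,0,6.8],[0,-68,-280,-145,0,0,6.8],[0,-68,-280,-180,0,0,6.8],[0,-68,-280,-194,0,0,6.8]],
])

```text
time_s: 15.85
eef_pos: [0.4073, -0.3136, 0.0362]
orientation: [0.0, 0.998, 0.057, 0.0]
ft_force: [-0.4, 0.4, -0.1]
grip_width: 0.0441
finger_force: 0.0
```

Emit:
move_arm([
  [[0,0,0,0,0,0,0],[1,0,0,0,0,0,0],[1,0,0,0,0,0,0],[1,0,0,0,0,0,0],[1,0,0,0,0,0,0],[1,0,0,0,0,0,0],[1,0,0,30,0,0,0],[1,0,0,85,0,0,0],[1,0,0,145,0,0,0],[1,0,0,195,0,0,0]],
])

```text
time_s: 17.1
eef_pos: [0.406, -0.3137, 0.2325]
orientation: [0.0, 0.998, 0.056, 0.0]
ft_force: [0.9, -0.7, -2.6]
grip_width: 0.0111
finger_force: 45.0
```

```bash
cat > st.py <<'E'
from m import *
s=get_state();print(s['eef_pos'].round(4),s['orientation'].round(4),s['grip_width'],s['ft_force'].round(1),s['time_s'])
E
python3 st.py
```

```text
[ 0.406  -0.3137  0.2325] [2.000e-04 9.984e-01 5.600e-02 1.000e-04] 0.011110940525589365 [ 0.9 -0.7 -2.6] 17.1
```

Emit:
move_arm([
  [[1,13,57,0,0,0,-3],[1,26,113,0,0,0,-6.7],[1,39,170,0,0,0,-6.7],[1,52,227,0,0,0,-6.7],[1,65,283,0,0,0,-6.7],[1,77,340,0,0,0,-6.7],[1,90,397,0,0,0,-6.7],[1,103,453,0,0,0,-6.7],[1,116,510,0,0,0,-6.7],[1,129,567,0,0,0,-6.7]],
])

```text
time_s: 18.35
eef_pos: [0.535, 0.2549, 0.2299]
orientation: [0.0, 1.0, -0.002, -0.0]
ft_force: [0.9, -0.1, -1.8]
grip_width: 0.0117
finger_force: 45.0
```

Emit:
move_arm([
  [[1,0,0,0,0,0,0],[1,0,0,-40,0,0,0],[1,0,0,-80,0,0,0],[1,0,0,-80,0,0,0],[1,0,0,-80,0,0,0]],
])

```text
time_s: 18.98
eef_pos: [0.5359, 0.2527, 0.152]
orientation: [-0.0, 1.0, -0.003, 0.001]
ft_force: [-0.4, -0.0, -1.4]
grip_width: 0.0113
finger_force: 45.0
```

```bash
python3 st.py
```

```text
[0.5359 0.2527 0.152 ] [-1.0e-04  1.0e+00 -2.7e-03  6.0e-04] 0.011316476465400209 [-0.4 -0.  -1.4] 18.975
```

Emit:
move_arm([
  [[1,0,0,-30,0,0,0],[1,0,0,-60,0,0,0],[1,0,0,-77,0,0,0],[1,0,0,-80,0,0,0],[1,0,0,-81,0,0,0],[1,0,0,-81,0,0,0]],
])

```text
time_s: 19.73
eef_pos: [0.5362, 0.2535, 0.0712]
orientation: [-0.0, 1.0, -0.002, 0.001]
ft_force: [-1.2, 0.5, 2.6]
grip_width: 0.0112
finger_force: 45.0
```

Emit:
move_arm([
  [[0.32,0,0,0,0,0,0],[0.32,0,0,0,0,0,0],[0.32,0,0,0,0,0,0],[0.32,0,0,40,0,0,0],[0.32,0,0,90,0,0,0],[0.32,0,-20,150,0,0,0],[0,0,-70,160,0,0,0],[0,0,-130,160,0,0,0],[0,0,-190,160,0,0,0],[0,0,-250,160,0,0,0]],
])

```text
time_s: 20.98
eef_pos: [0.535, 0.0014, 0.23]
orientation: [0.0, 1.0, -0.002, 0.0]
ft_force: [0.7, 0.0, -0.1]
grip_width: 0.044
finger_force: 0.0
```

Emit:
move_arm([
  [[0,-20,-55,0,0,0,0],[0,-40,-110,0,0,0,0],[0,-40,-110,0,0,0,0],[0,-40,-110,0,0,0,0]],
])

```text
time_s: 21.48
eef_pos: [0.4952, -0.1068, 0.2298]
orientation: [-0.0, 1.0, -0.003, 0.0]
ft_force: [-1.0, -1.2, -0.2]
grip_width: 0.0442
finger_force: 0.0
```

```bash
python3 -c "
from m import *
c,W=look('top5')
rep(W,.05,.075,(236,283,155,246),'intop',25)"; python3 st.py
```

```text
[ 0.49539536 -0.10608713  0.22972851] 21.525
handle 25 px 394.0 201.0 z 0.0538 rect [695.3, -322.8, 38.2, 9.3, 38.8] mean [ 692.7 -323.9]
handle 87 px 396.0 248.0 z 0.0582 rect [559.9, -321.3, 66.3, 13.5, 8.5] mean [ 557.  -321.3]
handle 77 px 430.0 264.0 z 0.0567 rect [509.8, -414.9, 64.9, 12.6, 1.4] mean [ 507.4 -414.3]
boxtop 180 px 350.0 217.0 z 0.0329 rect [642.0, -191.8, 94.7, 54.5, 2.5] mean [ 656.7 -198.4]
boxtop 710 px 394.0 249.0 z 0.0299 rect [560.7, -321.6, 132.2, 56.8, 8.5] mean [ 559.1 -320.3]
boxtop 740 px 428.0 265.0 z 0.0299 rect [510.1, -414.9, 132.1, 57.7, 1.7] mean [ 509. -413.]
inside 121 px 164.0 261.0 z 0.0937 rect [534.5, 315.3, 64.6, 14.4, -0.8] mean [533.5 314.7]
inside 117 px 187.0 260.0 z 0.0933 rect [535.4, 252.7, 64.6, 12.5, 1.9] mean [534.6 252.1]
intop 35 px 168.0 236.0 z 0.0597 rect [609.6, 313.2, 79.4, 3.5, 88.6] mean [609.4 314.4]
intop 774 px 168.0 261.0 z 0.0644 rect [540.1, 315.2, 124.6, 58.1, -0.7] mean [538.5 312.9]
intop 779 px 190.0 261.0 z 0.0646 rect [539.2, 252.6, 127.0, 57.1, 0.5] mean [537.3 250.5]
[ 0.4954 -0.1061  0.2297] [-2.0e-04  1.0e+00 -2.1e-03  1.0e-04] 0.043910622576491976 [ 0.3 -0.2 -0.6] 21.525
```

Emit:
move_arm([
  [[0,16,-54,0,0,0,4],[0,32,-108,0,0,0,8.9],[0,48,-162,0,0,0,8.9],[0,65,-215,-20,0,0,8.9],[0,65,-215,-80,0,0,8.9],[0,65,-215,-130,0,0,8.9],[0,65,-215,-150,0,0,8.9],[0,65,-215,-150,0,0,8.9],[0,65,-215,-180,0,0,8.9],[0,65,-215,-193,0,0,8.9]],
])

```text
time_s: 22.78
eef_pos: [0.5614, -0.322, 0.0381]
orientation: [0.001, 0.997, 0.076, 0.001]
ft_force: [0.8, 0.6, 0.1]
grip_width: 0.0441
finger_force: 0.0
```

Emit:
move_arm([
  [[0,0,0,0,0,0,0],[1,0,0,0,0,0,0],[1,0,0,0,0,0,0],[1,0,0,0,0,0,0],[1,0,0,0,0,0,0],[1,0,0,0,0,0,0],[1,0,0,30,0,0,0],[1,0,0,85,0,0,0],[1,0,0,145,0,0,0],[1,0,0,195,0,0,0]],
])

```text
time_s: 24.02
eef_pos: [0.5601, -0.3219, 0.2336]
orientation: [0.0, 0.997, 0.075, 0.0]
ft_force: [0.8, -1.1, -1.7]
grip_width: 0.0116
finger_force: 45.0
```

```bash
python3 st.py
```

```text
[ 0.5601 -0.3219  0.2336] [2.000e-04 9.972e-01 7.520e-02 2.000e-04] 0.011574377752386025 [ 0.8 -1.1 -1.7] 24.025
```

Emit:
move_arm([
  [[1,-2,52,10,0,0,-4],[1,-5,103,10,0,0,-8.9],[1,-7,154,10,0,0,-8.9],[1,-10,205,10,0,0,-8.9],[1,-12,257,10,0,0,-8.9],[1,-15,308,10,0,0,-8.9],[1,-17,359,10,0,0,-8.9],[1,-20,410,10,0,0,-8.9],[1,-22,462,10,0,0,-8.9],[1,-25,513,10,0,0,-8.9]],
])

```text
time_s: 25.28
eef_pos: [0.5346, 0.1927, 0.2412]
orientation: [0.0, 1.0, -0.002, -0.0]
ft_force: [0.4, 0.4, -1.8]
grip_width: 0.0108
finger_force: 45.0
```

Emit:
move_arm([
  [[1,0,0,0,0,0,0],[1,0,0,-45,0,0,0],[1,0,0,-90,0,0,0],[1,0,0,-90,0,0,0],[1,0,0,-90,0,0,0]],
])

```text
time_s: 25.9
eef_pos: [0.5362, 0.1906, 0.1531]
orientation: [-0.0, 1.0, -0.003, 0.001]
ft_force: [0.3, 0.4, -2.2]
grip_width: 0.0117
finger_force: 45.0
```

```bash
python3 st.py
```

```text
[0.5362 0.1906 0.1531] [-0.0e+00  1.0e+00 -2.8e-03  7.0e-04] 0.011718398789794478 [ 0.3  0.4 -2.2] 25.9
```

Emit:
move_arm([
  [[1,0,0,-30,0,0,0],[1,0,0,-60,0,0,0],[1,0,0,-76,0,0,0],[1,0,0,-80,0,0,0],[1,0,0,-81,0,0,0],[1,0,0,-81,0,0,0]],
])

```text
time_s: 26.65
eef_pos: [0.5363, 0.1914, 0.0722]
orientation: [-0.0, 1.0, -0.002, 0.001]
ft_force: [-1.2, -0.4, 0.9]
grip_width: 0.0113
finger_force: 45.0
```

Emit:
move_arm([
  [[0.32,0,0,0,0,0,0],[0.32,0,0,0,0,0,0],[0.32,0,0,0,0,0,0],[0.32,0,0,40,0,0,0],[0.32,0,0,90,0,0,0],[0.32,0,-20,150,0,0,0],[0,0,-70,160,0,0,0],[0,0,-130,160,0,0,0],[0,0,-190,160,0,0,0],[0,0,-250,160,0,0,0]],
])

```text
time_s: 27.9
eef_pos: [0.535, -0.0607, 0.231]
orientation: [0.0, 1.0, -0.002, 0.0]
ft_force: [0.7, -0.2, -1.1]
grip_width: 0.0445
finger_force: 0.0
```

Emit:
move_arm([
  [[0,-20,-55,0,0,0,0],[0,-40,-110,0,0,0,0],[0,-40,-110,0,0,0,0],[0,-40,-110,0,0,0,0]],
])

```text
time_s: 28.4
eef_pos: [0.4951, -0.1687, 0.2307]
orientation: [-0.0, 1.0, -0.003, 0.0]
ft_force: [-0.1, -0.7, -0.0]
grip_width: 0.0441
finger_force: 0.0
```

```bash
python3 -c "
from m import *
c,W=look('top6')
rep(W,.05,.075,(236,283,155,246),'intop',25)"; python3 st.py
```

```text
[ 0.49538491 -0.16804304  0.23066774] 28.45
handle 34 px 397.0 202.0 z 0.0555 rect [690.0, -334.9, 45.2, 14.0, 72.7] mean [ 688.7 -333.2]
handle 89 px 430.0 263.0 z 0.0582 rect [509.4, -415.5, 64.0, 14.0, 1.8] mean [ 508.9 -414. ]
boxtop 741 px 428.0 265.0 z 0.0303 rect [510.2, -414.8, 132.1, 57.2, 1.1] mean [ 508.5 -413.4]
inside 120 px 210.0 259.0 z 0.0939 rect [535.2, 190.5, 65.3, 12.1, 0.2] mean [534.8 189.8]
inside 122 px 164.0 261.0 z 0.093 rect [534.9, 316.0, 65.3, 14.5, -0.4] mean [533.4 314.9]
inside 117 px 187.0 259.0 z 0.0932 rect [534.9, 252.5, 65.4, 12.8, 0.7] mean [535.  252.2]
intop 40 px 168.0 236.0 z 0.0585 rect [609.1, 310.7, 83.3, 3.5, 89.6] mean [609.4 314.3]
intop 779 px 167.0 261.0 z 0.0649 rect [539.7, 316.3, 124.0, 58.5, -0.0] mean [538.1 312.8]
intop 1580 px 201.0 260.0 z 0.0646 rect [537.3, 222.7, 127.1, 120.2, -0.5] mean [536.6 219.6]
[ 0.4954 -0.168   0.2307] [-2.0e-04  1.0e+00 -2.1e-03  0.0e+00] 0.04442326235187082 [ 0.  -0.1 -0.3] 28.45
```

Emit:
move_arm([
  [[0,3,-60,0,0,0,1.7],[0,6,-120,0,0,0,1.7],[0,10,-180,0,0,0,1.7],[0,14,-240,0,0,0,1.7],[0,14,-247,-60,0,0,1.7],[0,14,-247,-120,0,0,1.7],[0,14,-247,-150,0,0,1.7],[0,14,-247,-150,0,0,1.7],[0,14,-247,-180,0,0,1.7],[0,14,-247,-194,0,0,1.7]],
])

```text
time_s: 29.7
eef_pos: [0.5104, -0.4154, 0.0374]
orientation: [0.0, 1.0, 0.013, 0.0]
ft_force: [-0.4, 0.0, -0.3]
grip_width: 0.0444
finger_force: 0.0
```

Emit:
move_arm([
  [[0,0,0,0,0,0,0],[1,0,0,0,0,0,0],[1,0,0,0,0,0,0],[1,0,0,0,0,0,0],[1,0,0,0,0,0,0],[1,0,0,0,0,0,0],[1,0,0,30,0,0,0],[1,0,0,85,0,0,0],[1,0,0,145,0,0,0],[1,0,0,205,0,0,0]],
])

```text
time_s: 30.95
eef_pos: [0.5087, -0.4154, 0.2428]
orientation: [-0.001, 1.0, 0.012, -0.0]
ft_force: [-0.2, -0.5, -1.0]
grip_width: 0.0113
finger_force: 45.0
```

```bash
python3 st.py
```

```text
[ 0.5087 -0.4154  0.2428] [-5.000e-04  9.999e-01  1.240e-02 -4.000e-04] 0.011340261737814371 [-0.2 -0.5 -1. ] 30.95
```

Emit:
move_arm([
  [[1,2,54,0,0,0,-1.7],[1,5,109,0,0,0,-1.7],[1,8,163,0,0,0,-1.7],[1,10,218,0,0,0,-1.7],[1,13,272,0,0,0,-1.7],[1,16,326,0,0,0,-1.7],[1,18,381,0,0,0,-1.7],[1,21,435,0,0,0,-1.7],[1,24,490,0,0,0,-1.7],[1,26,544,0,0,0,-1.7]],
])

```text
time_s: 32.2
eef_pos: [0.5347, 0.1299, 0.2413]
orientation: [0.0, 1.0, -0.002, -0.0]
ft_force: [1.1, 0.0, -1.9]
grip_width: 0.0113
finger_force: 45.0
```

Emit:
move_arm([
  [[1,0,0,0,0,0,0],[1,0,0,-45,0,0,0],[1,0,0,-88,0,0,0],[1,0,0,-88,0,0,0],[1,0,0,-88,0,0,0]],
])

```text
time_s: 32.83
eef_pos: [0.5361, 0.1275, 0.1551]
orientation: [0.0, 1.0, -0.003, 0.001]
ft_force: [0.0, -0.6, -1.0]
grip_width: 0.0115
finger_force: 45.0
```

```bash
python3 st.py
```

```text
[0.5361 0.1275 0.1551] [ 1.0e-04  1.0e+00 -2.8e-03  7.0e-04] 0.011495920267158045 [ 0.  -0.6 -1. ] 32.825
```

Emit:
move_arm([
  [[1,0,1,-30,0,0,0],[1,0,1,-60,0,0,0],[1,0,1,-78,0,0,0],[1,0,1,-82,0,0,0],[1,0,1,-83,0,0,0],[1,0,1,-83,0,0,0]],
])

```text
time_s: 33.58
eef_pos: [0.5362, 0.1293, 0.0722]
orientation: [-0.0, 1.0, -0.002, 0.001]
ft_force: [-2.9, 1.3, 4.1]
grip_width: 0.0116
finger_force: 44.9
```

Emit:
move_arm([
  [[0.32,0,0,0,0,0,0],[0.32,0,0,0,0,0,0],[0.32,0,0,0,0,0,0],[0.32,0,0,40,0,0,0],[0.32,0,0,90,0,0,0],[0.32,-20,-20,150,0,0,0],[0,-80,-20,160,0,0,0],[0,-140,-50,160,0,0,0],[0,-140,-110,160,0,0,0],[0,-140,-160,160,0,0,0]],
])

```text
time_s: 34.83
eef_pos: [0.3945, -0.0321, 0.2313]
orientation: [0.0, 1.0, -0.002, 0.001]
ft_force: [0.9, 0.3, 0.2]
grip_width: 0.0439
finger_force: 0.0
```

```bash
python3 -c "
from m import *
c,W=look('top7')
rep(W,.05,.075,(236,283,155,246),'intop',25)
rep(W,.05,.075,(190,265,325,375),'done',20)
rep(W,.125,.2,(240,290,262,300),'knob')
rep(W,.29,.4,(175,235,105,265),'lidtop',5)
c2=cap('scene');save(c2,'scene7.png');W2=cloud(c2)
b=(W2[...,2]>.29)&(W2[...,2]<.4)&(W2[...,1]>.1)&(W2[...,1]<.35)&(W2[...,0]>.5)
g=c2['pixels'].mean(-1);P=W2[b&(g<40)];print('dark lid-top pts scene',len(P),np.nanpercentile(P,[2,50,98],axis=0).round(3))
b=(W[...,2]>.29)&(W[...,2]<.4)&(W[...,1]>.1)&(W[...,1]<.35)&(W[...,0]>.5)
g=c['pixels'].mean(-1);P=W[b&(g<40)];print('top view',len(P),np.nanpercentile(P,[2,50,98],axis=0).round(3))
a=cv2.resize(c['pixels'][175:305,110:310,::-1],None,fx=4,fy=4,interpolation=2);cv2.imwrite('pics/s7.png',cv2.convertScaleAbs(a,alpha=1.6))
"; python3 st.py
```

```text
[ 0.39507646 -0.03733231  0.23142511] 34.875
handle 35 px 397.0 202.0 z 0.0543 rect [692.0, -333.1, 48.7, 16.4, 67.6] mean [ 689.5 -332.6]
boxtop 434 px 340.0 225.0 z 0.0331 rect [636.1, -166.9, 133.6, 55.7, 1.6] mean [ 632.2 -167.1]
inside 115 px 210.0 258.0 z 0.0933 rect [536.1, 190.1, 65.3, 12.8, 0.6] mean [535.6 190. ]
inside 104 px 232.0 258.0 z 0.0948 rect [536.1, 130.3, 66.0, 12.6, 0.9] mean [533.6 129.1]
inside 120 px 164.0 261.0 z 0.0942 rect [534.4, 315.7, 66.2, 14.1, -1.9] mean [533.3 314.6]
inside 118 px 187.0 260.0 z 0.0934 rect [534.1, 252.1, 65.3, 12.0, 0.8] mean [534.1 252.1]
intop 43 px 169.0 236.0 z 0.0582 rect [608.9, 306.2, 93.3, 3.9, 89.9] mean [609.1 311.7]
intop 808 px 234.0 260.0 z 0.0649 rect [537.2, 129.8, 129.9, 57.1, 0.1] mean [536.1 128.1]
intop 773 px 167.0 261.0 z 0.0645 rect [539.3, 316.0, 123.6, 58.2, 0.2] mean [538.3 312.9]
intop 1581 px 201.0 260.0 z 0.0648 rect [538.1, 221.7, 126.6, 118.8, -1.0] mean [536.6 219.4]
done 100 px 340.0 222.0 z 0.0645 rect [634.3, -166.7, 65.2, 12.1, 1.4] mean [ 633.2 -166.8]
lidtop 1282 px 179.0 195.0 z 0.2969 rect [650.6, 221.8, 310.7, 22.0, 89.8] mean [649.6 221.3]
lidtop 6 px 182.0 207.0 z 0.292 rect [624.9, 218.3, 9.7, 5.4, 87.5] mean [624.5 217.8]
dark lid-top pts scene 373 [[0.653 0.163 0.304]
 [0.659 0.225 0.34 ]
 [0.664 0.287 0.346]]
top view 170 [[0.647 0.158 0.309]
 [0.651 0.234 0.341]
 [0.656 0.28  0.348]]
[ 0.3952 -0.0348  0.2313] [ 1.0e-03  1.0e+00 -5.3e-03  7.0e-04] 0.044031711596225646 [ 0.6  0.6 -0.4] 34.925
```

View pics/s7.png

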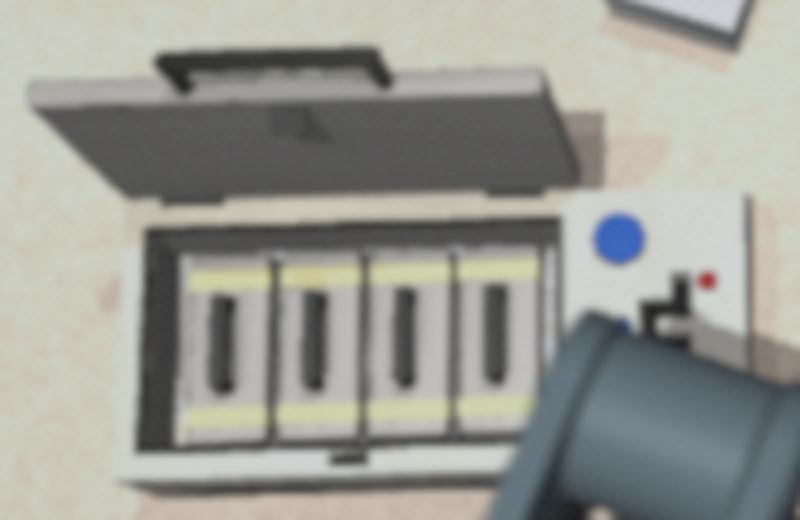

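All four boxes lie side by side in the bays (crop 220–495, 345). The done box was knocked sideways within the tub but lies flat and within limits. The lid handle is at crop (268,55).

Emit:
move_arm([
  [[1,0,30,50,0,0,0],[1,0,60,100,0,0,0],[1,20,100,140,0,0,0],[1,40,140,170,0,0,0],[1,70,190,170,0,0,0],[1,110,235,170,0,0,0],[1,160,257,170,0,0,0],[1,215,257,170,0,0,0],[1,215,257,170,0,0,0],[1,215,257,170,0,0,0]],
])

```text
time_s: 36.17
eef_pos: [0.6097, 0.2269, 0.3999]
orientation: [0.0, 1.0, -0.002, -0.001]
ft_force: [0.2, 0.8, 1.0]
grip_width: 0.0001
finger_force: 0.0
```

```bash
python3 st.py
```

```text
[0.6097 0.2269 0.3999] [ 0.0e+00  1.0e+00 -2.1e-03 -9.0e-04] 0.00012215553326638454 [0.2 0.8 1. ] 36.175
```

Emit:
move_arm([
  [[1,40,-4,0,0,0,0],[1,80,-4,0,0,0,0],[1,80,-4,0,0,0,0],[1,80,-4,-40,0,0,0],[1,80,-4,-78,0,0,0],[1,80,-4,-78,0,0,0],[1,80,-4,-78,0,0,0]],
])

```text
time_s: 37.05
eef_pos: [0.6899, 0.2226, 0.326]
orientation: [-0.0, 1.0, -0.002, 0.002]
ft_force: [-0.3, 0.1, 0.1]
grip_width: 0.0002
finger_force: 0.0
```

```bash
python3 st.py; python3 -c "
from m import *
c=cap('scene');a=cv2.resize(c['pixels'][200:420,300:520,::-1],None,fx=2.7,fy=2.7,interpolation=2);cv2.imwrite('pics/s8.png',cv2.convertScaleAbs(a,alpha=1.6))"
```

```text
[0.6899 0.2226 0.326 ] [-3.0e-04  1.0e+00 -2.1e-03  1.7e-03] 0.00016684559948519135 [-0.3  0.1  0.1] 37.05
```

View pics/s8.png

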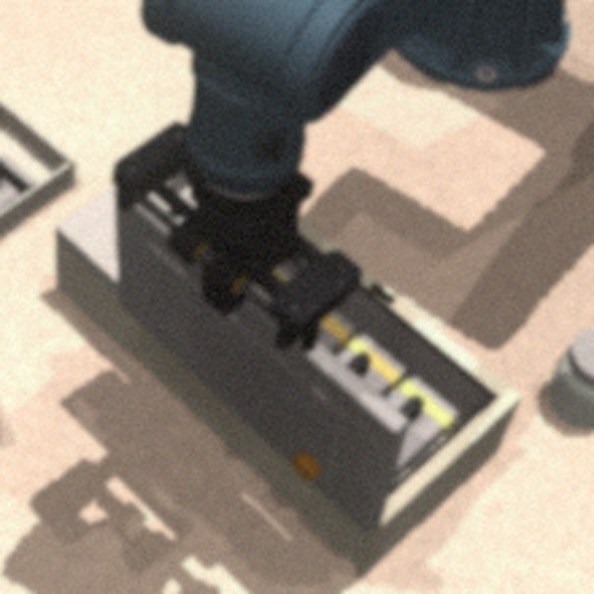

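The fingertips are behind the lid's handle (crop (222,295)), on the back side of the lid as intended.

Emit:
move_arm([
  [[1,-22,0,2,0,0,0],[1,-44,0,2,0,0,0],[1,-60,0,1,0,0,0],[1,-74,0,0,0,0,0],[1,-90,0,-2,0,0,0],[1,-104,0,-5,0,0,0],[1,-120,0,-10,0,0,0],[1,-134,0,-16,0,0,0],[1,-154,0,-25,0,0,0],[1,-154,0,-25,0,0,0]],
])

```text
time_s: 38.35
eef_pos: [0.5359, 0.2225, 0.2998]
orientation: [-0.0, 1.0, -0.002, 0.001]
ft_force: [0.5, 0.2, -0.1]
grip_width: 0.0009
finger_force: 0.0
```

```bash
python3 st.py; python3 -c "
from m import *
c=cap('scene');a=cv2.resize(c['pixels'][200:420,300:520,::-1],None,fx=2.7,fy=2.7,interpolation=2);cv2.imwrite('pics/s9.png',cv2.convertScaleAbs(a,alpha=1.6))
c=cap('top');np.savez('/tmp/t9.npz',**c);W=cloud(c)
b=(W[...,2]>.1)&(W[...,2]<.4)&(W[...,1]>.24)&(W[...,1]<.375)&(W[...,0]>.4)
P=W[b];q=np.polyfit(P[P[:,2]>.13][:,0],P[P[:,2]>.13][:,2],1);print(q,np.degrees(np.arctan(-q[0])), P[:,0].min(),P[:,2].max())"
```

```text
[0.5359 0.2225 0.2998] [-3.0e-04  1.0e+00 -2.1e-03  1.3e-03] 0.0008543286212584068 [ 0.5  0.2 -0.1] 38.35
[-1.97066524  1.36748405] 63.09481000376888 0.43910934169842225 0.3998864682065599
```

View pics/s9.png

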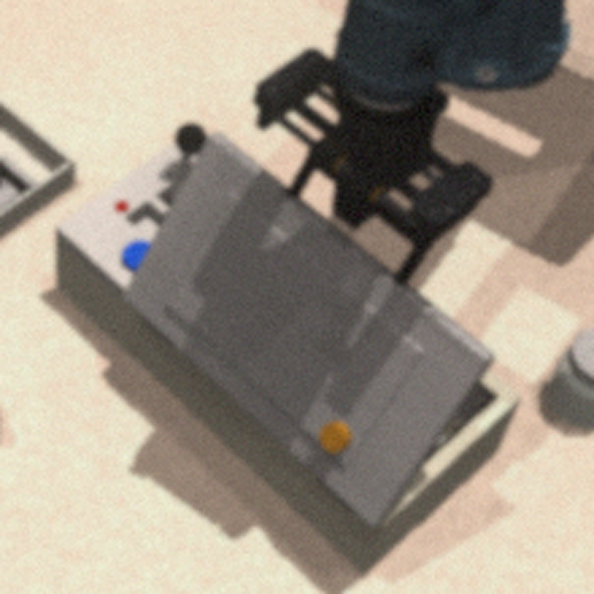

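The lid now leans forward at about 60°, with the handle under and ahead of the fingers (crop (350,215)).

Emit:
move_arm([
  [[1,0,0,30,0,0,0],[1,0,0,48,0,0,0],[1,-20,0,48,0,0,0],[1,-21,0,25,0,0,0],[1,-24,0,15,0,0,0],[1,-38,0,4,0,0,0],[1,-54,0,-8,0,0,0],[1,-69,0,-22,0,0,0],[1,-83,0,-37,0,0,0],[1,-95,0,-53,0,0,0]],
])

```text
time_s: 39.7
eef_pos: [0.4407, 0.2225, 0.2459]
orientation: [-0.0, 1.0, -0.002, 0.0]
ft_force: [-3.5, 0.0, 3.8]
grip_width: 0.0003
finger_force: 2.3
```

```bash
python3 st.py; python3 -c "
from m import *
c=cap('scene');a=cv2.resize(c['pixels'][200:420,300:520,::-1],None,fx=2.7,fy=2.7,interpolation=2);cv2.imwrite('pics/s10.png',cv2.convertScaleAbs(a,alpha=1.6))"
```

```text
[0.4407 0.2225 0.2459] [-4.0e-04  1.0e+00 -2.2e-03  3.0e-04] 0.0003198496952595093 [-3.5  0.   3.8] 39.7
```

View pics/s10.png

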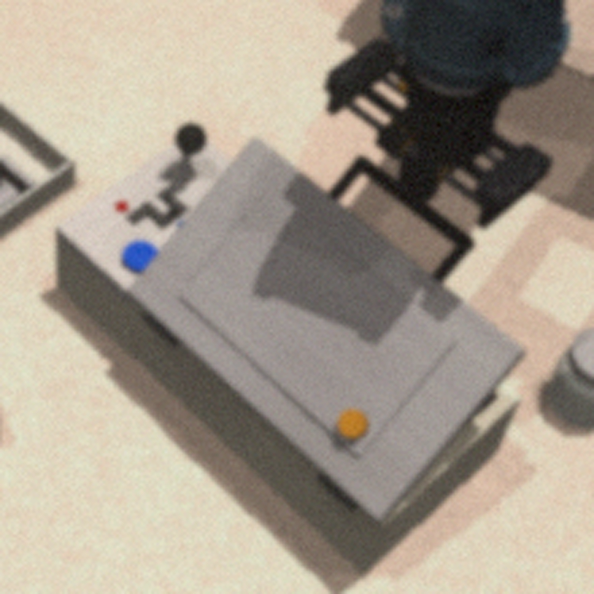

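The fingertips rest on the handle bar (crop (415,195)), lid down to about 35°.

Emit:
move_arm([
  [[1,-10,0,-16,0,0,0],[1,-20,0,-34,0,0,0],[1,-28,0,-53,0,0,0],[1,-34,0,-72,0,0,0],[1,-38,0,-92,0,0,0],[1,-40,0,-104,0,0,0],[1,-40,0,-110,0,0,0],[1,-40,0,-110,0,0,0]],
])

```text
time_s: 40.75
eef_pos: [0.401, 0.2222, 0.136]
orientation: [0.0, 1.0, -0.002, -0.001]
ft_force: [-9.1, -2.7, 12.5]
grip_width: 0.0009
finger_force: 6.3
```

```bash
python3 st.py
```

```text
[0.401  0.2222 0.136 ] [ 2.0e-04  1.0e+00 -2.3e-03 -9.0e-04] 0.0008876906144505289 [-9.1 -2.7 12.5] 40.75
```

Emit:
move_arm([
  [[1,-2,0,-3,0,0,0],[1,-2,0,-6,0,0,0],[1,-2,0,-9,0,0,0],[1,-2,0,-12,0,0,0],[1,-2,0,-14,0,0,0],[1,-2,0,-14,0,0,0]],
])

```text
time_s: 41.5
eef_pos: [0.4003, 0.2223, 0.1237]
orientation: [0.0, 1.0, -0.002, 0.001]
ft_force: [-11.6, -4.6, 28.9]
grip_width: 0.0006
finger_force: 14.2
```

```bash
python3 st.py
```

```text
[0.4003 0.2223 0.1237] [ 1.0e-04  1.0e+00 -2.1e-03  6.0e-04] 0.0005935091150409161 [-11.6  -4.6  28.9] 41.5
```

Emit:
move_arm([
  [[1,0,0,-2,0,0,0],[1,0,0,-2,0,0,0],[1,0,0,30,0,0,0],[1,0,0,90,0,0,0],[1,0,-50,120,0,0,0],[1,0,-110,120,0,0,0],[1,-10,-170,120,0,0,0],[0,-30,-220,120,0,0,0],[0,-30,-220,120,0,0,0]],
])

```text
time_s: 42.62
eef_pos: [0.369, -0.0011, 0.2411]
orientation: [0.001, 1.0, -0.006, 0.001]
ft_force: [0.5, -0.6, 0.2]
grip_width: 0.0181
finger_force: 0.0
```

```bash
python3 st.py; python3 -c "
from m import *
c=cap('top');np.savez('/tmp/t11.npz',**c);save(c,'t11.png');W=cloud(c)
b=(W[...,2]>.09)&(W[...,2]<.17)&(W[...,1]>.08)&(W[...,1]<.36)&(W[...,0]>.45)&(W[...,0]<.62)
P=W[b];q=np.linalg.lstsq(np.c_[P[:,:2],np.ones(len(P))],P[:,2],rcond=None)[0];print('lid plane slope',q, np.median(P[:,2]))
b=(W[...,2]>.08)&(W[...,2]<.17)&(W[...,1]>.17)&(W[...,1]<.27)&(W[...,0]>.38)&(W[...,0]<.415);P=W[b];print('handle',len(P),np.median(P,axis=0),P[:,2].max())
rep(W,.125,.2,(240,290,262,300),'knob')
rep(W,.05,.075,(190,265,325,375),'done',20)"
```

```text
[ 0.369  -0.0011  0.2411] [ 6.0e-04  1.0e+00 -5.9e-03  6.0e-04] 0.018108933630744308 [ 0.5 -0.6  0.2] 42.625
lid plane slope [-0.00209238 -0.00202441  0.12966484] 0.12811801794776626
handle 204 [0.39906012 0.22053409 0.12253318] 0.13334578808229477
knob 117 px 282.0 273.0 z 0.1641 rect [479.6, -8.3, 29.2, 28.9, -3.3] mean [478.7  -8.8]
done 101 px 340.0 222.0 z 0.0657 rect [634.4, -166.6, 65.1, 11.9, 1.5] mean [ 633.3 -166.8]
```

Lid is flat (slope ≈0, top 0.128), so it's clicked shut; the knob is still in off at (479.6, -8.3).

Emit:
move_arm([
  [[-0.2,50,-4,0,0,0,0],[-0.2,110,-7,0,0,0,0],[-0.2,110,-7,0,0,0,0],[-0.2,110,-7,-30,0,0,0],[-0.2,110,-7,-30,0,0,0],[-0.2,110,-7,-30,0,0,0]],
], force=20)

```text
time_s: 43.42
eef_pos: [0.4793, -0.0041, 0.2117]
orientation: [0.0, 1.0, -0.002, 0.001]
ft_force: [0.8, 0.1, -0.4]
grip_width: 0.053
finger_force: 0.0
```

```bash
python3 st.py
```

```text
[ 0.4793 -0.0041  0.2117] [ 1.0e-04  1.0e+00 -1.8e-03  6.0e-04] 0.05299921582057721 [ 0.8  0.1 -0.4] 43.425
```

Emit:
move_arm([
  [[-0.2,0,-4.5,-30,0,0,0],[-0.2,0,-4.5,-60,0,0,0],[-0.2,0,-4.5,-78,0,0,0],[-0.2,0,-4.5,-78,0,0,0],[-0.2,0,-4.5,-78,0,0,0],[1,0,-4.5,-78,0,0,0],[1,0,-4.5,-78,0,0,0],[1,0,-4.5,-78,0,0,0],[1,0,-4.5,-78,0,0,0]],
])

```text
time_s: 44.55
eef_pos: [0.4795, -0.0094, 0.1333]
orientation: [0.0, 1.0, -0.002, 0.0]
ft_force: [-1.8, 0.1, 5.1]
grip_width: 0.0303
finger_force: 19.5
```

```bash
python3 st.py
```

```text
[ 0.4795 -0.0094  0.1333] [ 1.0e-04  1.0e+00 -2.4e-03  3.0e-04] 0.030315826111619835 [-1.8  0.1  5.1] 44.55
```

Emit:
move_arm([
  [[1,8,0,3,0,0,0],[1,16,0,6,0,0,0],[1,25,0,8,0,0,0],[1,33,0,9.5,0,0,0],[1,33,0,9.5,0,0,0],[1,33,0,9.5,0,0,0]],
])

```text
time_s: 45.3
eef_pos: [0.5125, -0.0094, 0.1423]
orientation: [0.0, 1.0, -0.002, 0.0]
ft_force: [-0.6, -0.1, 3.1]
grip_width: 0.0301
finger_force: 19.6
```

```bash
python3 st.py
```

```text
[ 0.5125 -0.0094  0.1423] [ 0.0e+00  1.0e+00 -2.4e-03  4.0e-04] 0.030129290628311444 [-0.6 -0.1  3.1] 45.3
```

Now left to turn 2 (the knob rises 1.5 mm in the middle, then falls).

Emit:
move_arm([
  [[1,0,10,1,0,0,0],[1,0,20,1.5,0,0,0],[1,0,30,1,0,0,0],[1,0,40,0,0,0,0],[1,0,40,0,0,0,0],[1,0,40,0,0,0,0]],
])

```text
time_s: 46.05
eef_pos: [0.5112, 0.0308, 0.1412]
orientation: [-0.0, 1.0, -0.002, -0.001]
ft_force: [0.4, -2.1, -6.9]
grip_width: 0.0298
finger_force: 20.4
```

```bash
python3 st.py
```

```text
[0.5112 0.0308 0.1412] [-1.0e-04  1.0e+00 -2.3e-03 -1.0e-03] 0.029784539482879596 [ 0.4 -2.1 -6.9] 46.05
```

Emit:
move_arm([
  [[1,8,0,0,0,0,0],[1,15,0,0.5,0,0,0],[1,22,0,1,0,0,0],[1,22,0,1,0,0,0],[1,22,0,1,0,0,0],[1,22,0,1,0,0,0],[1,22,0,1,0,0,0],[1,22,0,1,0,0,0],[1,22,0,1,0,0,0],[1,22,0,1,0,0,0]],
])

```text
time_s: 47.3
eef_pos: [0.5338, 0.0307, 0.1429]
orientation: [-0.0, 1.0, -0.002, -0.0]
ft_force: [-0.3, -0.5, -11.9]
grip_width: 0.0299
finger_force: 20.7
```

```bash
python3 st.py; python3 -c "
from m import *
c=cap('top');W=cloud(c);rep(W,.125,.26,(220,290,245,310),'robot')
c=cap('wrist');save(c,'w12.png')"
```

```text
[0.5338 0.0307 0.1429] [-1.0e-04  1.0e+00 -2.4e-03 -4.0e-04] 0.029920955836564973 [ -0.3  -0.5 -11.9] 47.3
robot 499 px 291.0 248.0 z 0.2485 rect [531.6, -32.0, 68.9, 62.9, -1.2] mean [526.9 -38.1]
robot 128 px 250.0 263.0 z 0.2207 rect [499.2, 63.9, 53.0, 26.1, 86.2] mean [502.7  68. ]
```

View pics/w12.png

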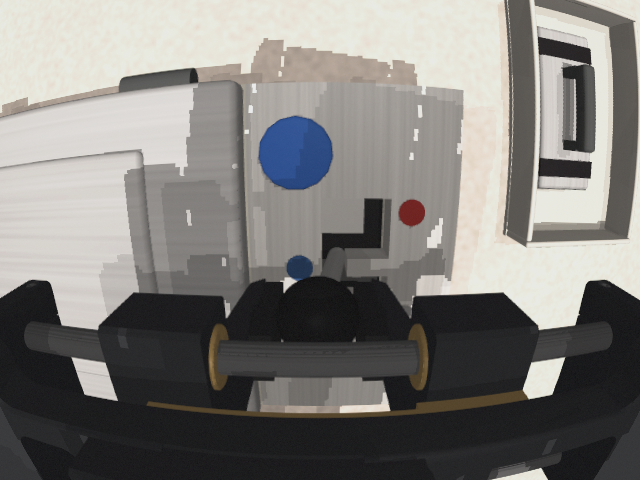

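The wrist view shows the knob in the fingers at (318,315), the rod in the left lane beside the blue dot, and the done box in the tub at top right.

Emit:
move_arm([
  [[1,0,0,1.5,0,0,0],[1,0,0,1.5,0,0,0],[1,0,0,1.5,0,0,0],[1,0,0,1.5,0,0,0],[1,0,0,1.5,0,0,0],[1,0,0,1.5,0,0,0],[1,0,0,1.5,0,0,0],[1,0,0,1.5,0,0,0],[1,0,0,1.5,0,0,0],[1,0,0,1.5,0,0,0]],
])

```text
time_s: 48.65
eef_pos: [0.5327, 0.0307, 0.1432]
orientation: [-0.0, 1.0, -0.002, -0.002]
ft_force: [-0.8, -3.1, -26.0]
grip_width: 0.0296
finger_force: 22.0
```

Emit:
move_arm([
  [[1,0,0,0,0,0,0],[1,0,0,0,0,0,0],[1,0,0,0,0,0,0],[1,0,0,0,0,0,0],[1,0,0,0,0,0,0],[1,0,0,0,0,0,0],[1,0,0,0,0,0,0],[1,0,0,0,0,0,0],[1,0,0,0,0,0,0],[1,0,0,0,0,0,0]],
])

```text
time_s: 49.9
eef_pos: [0.5327, 0.0307, 0.1432]
orientation: [-0.0, 1.0, -0.002, -0.002]
ft_force: [-1.0, -3.1, -26.3]
grip_width: 0.0298
finger_force: 22.0
```

Emit:
move_arm([
  [[1,8,0,0,0,0,0],[1,15,0,-0.5,0,0,0],[1,22.5,0,-1.5,0,0,0],[1,22.5,0,-1.5,0,0,0],[1,22.5,0,-1.5,0,0,0]],
])

```text
time_s: 50.52
eef_pos: [0.5557, 0.0307, 0.1422]
orientation: [-0.0, 1.0, -0.002, -0.001]
ft_force: [-3.1, -2.7, -26.1]
grip_width: 0.0299
finger_force: 21.8
```

```bash
python3 st.py
```

```text
[0.5557 0.0307 0.1422] [-1.0e-04  1.0e+00 -2.3e-03 -1.3e-03] 0.02993454513071296 [ -3.1  -2.7 -26.1] 50.525
```

Pulling up too much; ease z by 2.5 mm and go right to turn 4.

Emit:
move_arm([
  [[1,0,0,-2.5,0,0,0],[1,0,-10,-1.5,0,0,0],[1,0,-20,-1,0,0,0],[1,0,-30,-1.5,0,0,0],[1,0,-40,-2.5,0,0,0],[1,0,-40,-2.5,0,0,0],[1,0,-40,-2.5,0,0,0]],
])

```text
time_s: 51.4
eef_pos: [0.5592, -0.0104, 0.1435]
orientation: [0.001, 1.0, -0.003, 0.003]
ft_force: [-0.4, -0.1, 5.3]
grip_width: 0.0302
finger_force: 19.9
```

```bash
python3 st.py
```

```text
[ 0.5592 -0.0104  0.1435] [ 0.001   1.     -0.0025  0.0031] 0.03020467453961158 [-0.4 -0.1  5.3] 51.4
```

Emit:
move_arm([
  [[1,8,0,-2,0,0,0],[1,16,0,-4,0,0,0],[1,25,0,-7,0,0,0],[1,33,0,-10,0,0,0],[1,35,0,-10,0,0,0],[1,35,0,-10,0,0,0],[1,35,0,-10,0,0,0],[1,35,0,-10,0,0,0]],
])

```text
time_s: 52.4
eef_pos: [0.5929, -0.0103, 0.1318]
orientation: [0.001, 1.0, -0.002, 0.001]
ft_force: [0.3, -2.6, 5.2]
grip_width: 0.0302
finger_force: 19.8
```

```bash
python3 st.py
```

```text
[ 0.5929 -0.0103  0.1318] [ 0.001   1.     -0.0023  0.0012] 0.030228877539304328 [ 0.3 -2.6  5.2] 52.4
```

Release, retreat upward and towards the robot, then check.

Emit:
move_arm([
  [[-0.2,0,0,0,0,0,0],[-0.2,0,0,0,0,0,0],[-0.2,0,0,0,0,0,0],[-0.2,0,0,30,0,0,0],[-0.2,0,0,90,0,0,0],[-0.2,-60,0,110,0,0,0],[-0.2,-120,0,110,0,0,0],[-0.2,-180,-30,110,0,0,0],[-0.2,-220,-80,110,0,0,0],[-0.2,-220,-80,110,0,0,0]],
])

```text
time_s: 53.65
eef_pos: [0.3699, -0.0913, 0.2408]
orientation: [0.001, 1.0, -0.005, 0.0]
ft_force: [0.8, -0.2, -0.1]
grip_width: 0.0529
finger_force: 0.0
```

Emit:
move_arm([
  [[-0.2,0,-60,0,0,0,0],[-0.2,0,-120,0,0,0,0],[-0.2,0,-180,0,0,0,0],[-0.2,0,-180,0,0,0,0]],
])

```text
time_s: 54.15
eef_pos: [0.372, -0.2723, 0.2403]
orientation: [-0.0, 1.0, -0.004, -0.0]
ft_force: [0.6, 1.2, -0.5]
grip_width: 0.053
finger_force: 0.0
```

```bash
python3 st.py; python3 -c "
from m import *
c=cap('top');save(c,'t13.png');W=cloud(c)
b=(W[...,2]>.09)&(W[...,2]<.17)&(W[...,1]>.08)&(W[...,1]<.36)&(W[...,0]>.45)&(W[...,0]<.62)
P=W[b];q=np.linalg.lstsq(np.c_[P[:,:2],np.ones(len(P))],P[:,2],rcond=None)[0];print('lid',q,np.median(P[:,2]))
rep(W,.135,.2,(215,290,255,300),'knob')
rep(W,.05,.075,(190,265,325,375),'done',20)
rep(W,.02,.039,(190,265,325,375),'donetop',100)
rep(W,.03,.07,(140,190,255,305),'carton')
rep(W,.07,.15,(175,215,385,415),'bottle')
rep(W,.05,.11,(315,355,115,160),'jar')"
```

```text
[ 0.372  -0.2723  0.2403] [-1.0e-04  1.0e+00 -4.3e-03 -1.0e-04] 0.05298794415552273 [ 0.6  1.2 -0.5] 54.15
lid [0.00215166 0.00195898 0.12641919] 0.12806382064285476
knob 112 px 282.0 231.0 z 0.1618 rect [591.7, -10.8, 30.0, 29.0, -72.8] mean [590.  -11.2]
done 103 px 340.0 222.0 z 0.0648 rect [634.0, -166.9, 64.7, 11.9, 1.5] mean [ 632.7 -166.8]
donetop 637 px 339.0 225.0 z 0.0345 rect [635.8, -166.8, 133.9, 55.7, 1.6] mean [ 632.5 -166.4]
carton 928 px 280.0 168.0 z 0.0597 rect [804.4, -1.2, 101.7, 72.6, 70.9] mean [800.3  -1.5]
bottle 280 px 401.0 193.0 z 0.094 rect [704.6, -338.9, 50.4, 44.9, 71.7] mean [ 702.3 -337.2]
jar 545 px 135.0 337.0 z 0.0836 rect [333.4, 393.7, 64.4, 62.4, -2.2] mean [331.7 390.9]
```

View pics/t13.png

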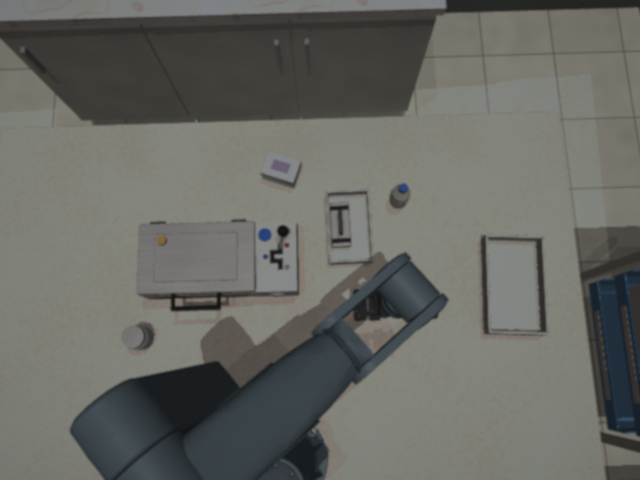

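The lid is flat, the knob is at the end of the sterilise slot at pixel (282,231), and the done box is flat in the tub at (340,225). The carton, bottle and jar have not moved.

```bash
python3 -c "
from bench import *
print(close_job())"
```

```text
the job is handed in; nothing more can be done
None
```

I handed in the job after about 54 s of robot time. The finished box is flat in the tub, all four waiting boxes lay flat in the chamber before I shut the lid, the lid clicked shut, and the lever stayed in fill for about 3 s before going to the end of sterilise. The hand-in gave no verdict.

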